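# Fill the gap in the clinic's jar row

## Task

Take the two white jars standing loose on the steel table and stand them upright in the gap on the rack's lower board, under the clear deck, so that the four alike jars make one straight, evenly spaced row along the rack. Do not tip the jars over, do not shift the two jars already on the rack, and leave the slim flask and the squat tin on the table where they are.

Things in the scene. Friction and masses are not known exactly. Their poses are not given: they have to be found in the camera images.
- jar_a: first loose jar, standing on the table to the right of the rack: white lidded round plastic jar with a plain paper label, 105 mm tall, about 0.16 kg: body 52 mm in diameter and straight up to 71 mm, then a shoulder and a 47 mm lid from 89 mm up; origin at the centre of its underside, z up along its axis
- jar_b: second loose jar, like the first and standing on the table too: white lidded round plastic jar with a plain paper label, 105 mm tall, about 0.16 kg: body 52 mm in diameter and straight up to 71 mm, then a shoulder and a 47 mm lid from 89 mm up; origin at the centre of its underside, z up along its axis; either jar may take either place
- end_jar_left: jar at the left (+y) end of the row on the rack, loose but to be left in place: white lidded round plastic jar with a plain paper label, 105 mm tall, about 0.16 kg: body 52 mm in diameter and straight up to 71 mm, then a shoulder and a 47 mm lid from 89 mm up; origin at the centre of its underside, z up along its axis
- end_jar_right: jar at the right (-y) end of the row, 252 to 288 mm from the left one, loose but to be left in place: white lidded round plastic jar with a plain paper label, 105 mm tall, about 0.16 kg: body 52 mm in diameter and straight up to 71 mm, then a shoulder and a 47 mm lid from 89 mm up; origin at the centre of its underside, z up along its axis
- rack: fixed open rack on the table. Origin on the table under the row line; x points into the rack from the robot's side, y left along the row, z up. Lower board: top 30 mm above the table, x -60 to +100 mm, y -200 to +200 mm. The row stands along x = 0. 14 mm square posts up to the deck at x = 22 and 50 mm, y = +-193 mm; front and back are otherwise open
- deck_edge (a point): middle of the lower front edge of the rack's clear acrylic deck, which runs along above the row just behind its centre line: rack x +8 to +60 mm, y -200 to +200 mm, 183 to 195 mm above the table. A vertical gripper cannot reach the row under it: lean the tool about 40 degrees, body towards the robot, fingers pointing into the rack and down.
- flask: bystander among the loose jars: slim white bottle with a narrow neck, 42 mm in diameter, 125 mm tall, origin at the centre of its underside
- tin: bystander among the loose jars: squat metal tin with a paper label, 68 mm in diameter, 70 mm tall, origin at the centre of its underside

How it is judged:
At the end, for the whole second after the job is handed in: Both jars stand upright (within 4 degrees), still, on the rack's lower board, one next to each end jar, each within 15 mm of the rack's row line; the centres of neighbouring jars in the row of four are 68 to 114 mm apart; the two end jars stand upright within 15 mm of where they were (((horizontal distance between end_jar_left and jar_a between 0.068 and 0.114 m and horizontal distance between jar_b and end_jar_right between 0.068 and 0.114 m) or (horizontal distance between end_jar_left and jar_b between 0.068 and 0.114 m and horizontal distance between jar_a and end_jar_right between 0.068 and 0.114 m)) and horizontal distance between jar_a and jar_b between 0.068 and 0.114 m and x of jar_a in the frame of rack between -0.015 and 0.015 m and z of jar_a in the frame of rack between 0.026 and 0.035 m and angle between each of jar_a, jar_b, end_jar_left, end_jar_right's own z axis and vertical below 0.07 rad and linear speed of each of jar_a, jar_b below 0.02 m/s and x of jar_b in the frame of rack between -0.015 and 0.015 m and z of jar_b in the frame of rack between 0.026 and 0.035 m and distance of each of end_jar_left, end_jar_right from where it was at the start of the episode below 0.015 m); the robot touches nothing.
It fails at once if a jar was tipped over (more than 40 degrees) (angle between any of jar_a, jar_b, end_jar_left, end_jar_right's own z axis and vertical above 0.7 rad).
It fails at once if the flask or the tin was shifted by more than 30 mm (distance of any of flask, tin from where it was at the start of the episode above 0.03 m).
It also fails if it takes over 64 s, if anything falls off the work surface, if the arm or the gripper's body presses on something with over 40 N, if the wrist force passes 120 N, or if a joint passes its speed limit or range.

## Robot

A 7-joint arm with a two-finger parallel gripper is mounted at the origin on the work surface. World frame = base frame: x ahead of the robot, y to its left, z up, the work surface at z = 0. Lengths are in m, angles in rad, forces in N, time in s.
With the tool pointing down it reaches from about 0.425 to 0.925 m from the base axis. Payload 6.8 kg.
Tool frame: the origin (TCP) lies on the front face of the gripper's body, between the roots of the fingers; the fingertips stand 73 mm ahead of it and the grasp point (between the pads) lies 54 mm ahead of it (env.nose_length is the distance from the TCP to the fingertips, in m); z points along the fingers, y is the line along which they close (so a half turn about z gives the same grasp; the last joint's range is limited). The gripper opens to 85 mm and grips with 20 to 120 N. Pads are 22 mm wide; open, the fingers measure 114 mm over their backs; the gripper's body (76 mm by 85 mm) begins 54 mm behind the grasp point. The pads swing forward as they close: fully open they stand 13 mm farther back than shut.
Start: joints at [1.136, 0.477, 0.022, 1.555, -0.011, 1.109, -0.083], TCP at [0.217, -0.639, 0.304] pointing down, gripper open.
Joint ranges: [-2.96, 2.96], [-0.34, 2.1], [-1.41, 1.46], [0.24, 2.44], [-1.37, 4.51], [0.17, 1.92], [-2.96, 2.96]. Speed limits (rad/s): [2.39, 2.39, 3.14, 3.14, 3.14, 3.14, 3.14].

## Interface

Orientations are given as a unit quaternion [w, x, y, z].
In Python, from cell import env, kin, camera, calibration, job gives the robot as it stands. The module is installed in compiled form; this text tells all that it offers. Calls block until the motion is done:
- env.reach(position, orientation): joint-space move of the TCP to a pose.
- env.movel(position, velocity=0.15, rot=None, stop_force=None): straight line of the TCP; rot=None keeps the orientation; velocity is the mean speed in m/s. With stop_force (N) it stops when the force on the tool has changed by that much, and returns True; else False.
- env.goto_joints(angles): joint-space move.
- env.grip(opening, f_grip=None): finger opening in m; f_grip is the grip in N (None keeps the last); returns when the fingers have stopped.
- env.dwell(seconds).
- kin.inverse_kinematics(position, orientation): joint angles nearest the present ones, or None.
- env.get_state(): the state.
- camera(name): name is "scene" or "top" or "wrist"; returns (picture, depth): 420x560x3 uint8, blue, green, red; 420x560 float32, m along the optical axis (not along the pixel's ray), 0 where there is no reading.
- calibration(name): a dict with "fx", "fy", "cx", "cy" (pixels), "k1" (the pictures are not rectified: a ray, as slopes to the right and down, at radius r is drawn at 1 + k1 r^2 times it, then the intrinsics apply), "rvec" (rotation vector, rad) and "tvec" (3), from world to camera coordinates, as OpenCV has them. Camera axes: x right, y down, z forward; pixel columns grow to the right and rows downward; lengths in m; the calibration is good to about 2 mm. A picture is of the moment at which its call begins: read the wrist's pose just before it. calibration takes no time and is no camera call; for the wrist camera it gives the pose at the moment of the call.
A pose or a line that the arm cannot do raises env.PlanningError and nothing moves.
- job.job_done(): hands the job in; it is judged then, once.
The state is a dict: "time": time; "qpos": joint angles; "joint_velocities": joint speeds; "joint_torque": joint torques, N m; "tcp_pos": TCP position; "orientation": TCP orientation; "force": force on the tool from outside, world axes, zero at the start; "torque": the same for the moment, N m; "opening": finger opening in m; "gripper_force": force on a finger pad.
Only numpy, scipy, OpenCV 4.12 (cv2) and the standard library are available. Lean on these libraries where they do the work, as an engineer would, in place of code of your own. Each camera call takes 0.05 s, during which the arm holds its last target. There are 200 camera calls.

## Working session

There is one attempt and no reset: what is moved stays moved. The work goes in short steps, each a Python script; the robot and the scene stay as the last script left them, time stands still between calls to the robot, and variables do not carry over. Pictures are saved under pics/ and viewed, at most 10 in all, crops included, and the job is handed in when it is done.

```bash
mkdir -p pics; ls
python3 - <<'E'
from cell import env,kin,camera,calibration,job
import cv2,numpy as np
for n in("scene","top"):
    p,d=camera(n); cv2.imwrite(f"pics/{n}0.png",p); np.savez(f"{n}0.npz",p=p,d=d)
    c=calibration(n); print(n,c)
    R=cv2.Rodrigues(np.array(c["rvec"],float))[0]; print(-R.T@np.array(c["tvec"]).ravel(), (d>0).mean())
s=env.get_state(); print(s["time"],s["orientation"],s["tcp_pos"])
E
```

```text
pics
scene {'fx': 522.5812592270885, 'fy': 522.5812592270885, 'cx': 280.879233690007, 'cy': 203.47808377159745, 'k1': -0.15127166582398435, 'rvec': array([ 2.77818685, -0.41004352,  0.0608243 ]), 'tvec': array([-0.50747359,  0.19449222,  1.25329884])}
[ 0.42726716 -0.36741753  1.24441222] 0.9960076530612245
top {'fx': 410.92859294519747, 'fy': 410.92859294519747, 'cx': 273.926345565617, 'cy': 208.8607182666423, 'k1': -0.02230638294304897, 'rvec': array([ 2.10783298, -2.10185759,  0.23120447]), 'tvec': array([-0.00817864,  0.53693234,  0.91600347])}
[ 0.32435135 -0.00788818  1.01101908] 0.9958375850340137
0.1 [-8.07363560e-04  9.86677765e-01  1.62684657e-01 -1.96591019e-04] [ 0.21653729 -0.63887746  0.30302157]
```

View pics/scene0.png

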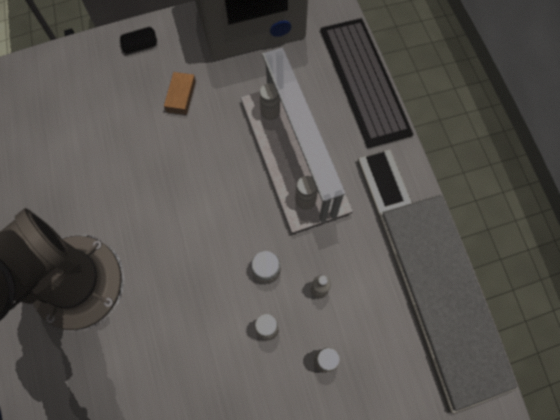

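View pics/top0.png

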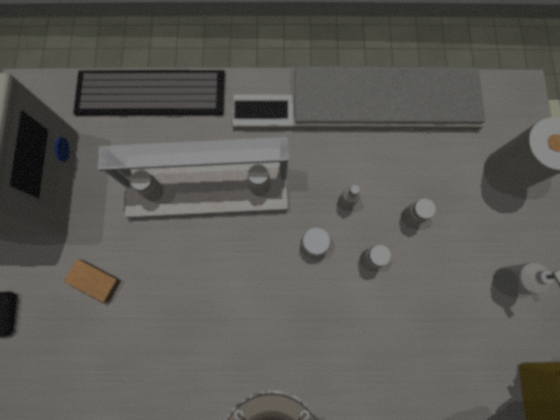

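The scene view shows the tin at (265,267), flask at (321,287), loose jars at (266,326) and (328,360), with rack jars near (270,100) and (306,190). The top view shows the same objects: tin (316,241), flask (352,195), jars (378,257) and (423,210), rack jars (140,185) and (258,180).

```bash
cat > h.py <<'E'
import cv2,numpy as np
from cell import env,kin,camera,calibration,job
def cal(n):
    c=calibration(n); K=np.array([[c["fx"],0,c["cx"]],[0,c["fy"],c["cy"]],[0,0,1]]); D=np.array([c["k1"],0,0,0.])
    R=cv2.Rodrigues(np.array(c["rvec"],float))[0]; return K,D,R,np.array(c["tvec"],float).ravel()
def rays(n,uv):
    K,D,R,t=cal(n); q=cv2.undistortPoints(np.array(uv,float).reshape(-1,1,2),K,D).reshape(-1,2)
    return -R.T@t, np.c_[q,np.ones(len(q))]@R   # centre, directions (unit optical depth)
def onplane(n,uv,z):
    C,d=rays(n,uv); return C+d*((z-C[2])/d[:,2])[:,None]
def cloud(n,dep):
    v,u=np.mgrid[:420,:560]; C,d=rays(n,np.c_[u.ravel(),v.ravel()])
    P=C+d*dep.ravel()[:,None]; P[dep.ravel()==0]=np.nan; return P.reshape(420,560,3)
E
python3 - <<'E'
from h import *
for n in("scene","top"):
    f=np.load(n+"0.npz"); P=cloud(n,f["d"]); z=P[...,2]; print(n, "table z", np.nanmedian(z))
    for lo,hi in((.055,.08),(.092,.115),(.116,.13),(.127,.145),(.02,.04),(.185,.21)):
        m=((z>lo)&(z<hi)&(P[...,0]>.3)&(P[...,0]<.95)&(abs(P[...,1])<.6)).astype(np.uint8)
        k,L,S,c=cv2.connectedComponentsWithStats(m)
        for i in range(1,k):
            if S[i,4]>40:
                q=P[L==i]; r=cv2.minAreaRect(q[:,:2].astype(np.float32)*1000)
                print(lo,S[i,:],"rect",np.round(r[0]),np.round(r[1]),round(r[2],1),"z",np.round(np.median(q[:,2]),3))
E
python3 -c "
import cv2
p=cv2.imread('pics/top0.png')[120:230,80:310]
q=cv2.imread('pics/scene0.png')[40:240,220:370]
p=cv2.resize(p,None,fx=3.4,fy=3.4,interpolation=2)
cv2.imwrite('pics/toprack.png',cv2.convertScaleAbs(p,alpha=1.6))"
```

```text
scene table z 0.00021122455225741632
0.055 [208  22  99  29 535] rect [619. 511.] [ 25. 277.] 86.4 z 0.068
0.055 [260 106  20  11  92] rect [583. 276.] [21. 49.] 77.3 z 0.067
0.055 [295 197  22  11  70] rect [597.  15.] [20. 51.] 74.9 z 0.067
0.055 [251 251  29  29 653] rect [ 461. -104.] [65. 64.] 9.6 z 0.069
0.055 [312 282  18  13  51] rect [ 561. -196.] [18. 41.] 52.2 z 0.072
0.055 [256 321  22  18  73] rect [ 426. -253.] [50. 27.] 6.9 z 0.075
0.055 [315 348  22  24  66] rect [ 522. -350.] [33. 50.] 16.4 z 0.074
0.092 [207  12 101  31 591] rect [621. 512.] [ 20. 279.] 89.0 z 0.104
0.092 [260  96  20  13 125] rect [585. 282.] [29. 48.] 73.2 z 0.106
0.092 [295 186  22  16 124] rect [595.  20.] [29. 51.] 62.7 z 0.106
0.092 [256 314  21  23 359] rect [ 425. -240.] [44. 44.] 27.8 z 0.105
0.092 [318 348  21  22 371] rect [ 531. -347.] [44. 43.] 71.1 z 0.105
0.116 [205   8 103  30 341] rect [620. 513.] [ 20. 279.] 87.9 z 0.123
0.116 [318 276  10  10  74] rect [ 569. -187.] [19. 20.] 77.0 z 0.125
0.127 [205   6 103  28 414] rect [619. 511.] [ 17. 277.] 88.0 z 0.136
0.127 [261  83  17  19 
[... 2538 characters left out ...]
0  28  42 196] rect [ 639. -566.] [110.  39.] 16.5 z 0.031
0.02 [ 125  162  162   55 6257] rect [596. 164.] [123. 399.] 3.1 z 0.03
0.02 [402 206  18  20  65] rect [ 522. -335.] [52. 21.] 31.6 z 0.031
0.02 [360 249  15  21  42] rect [ 418. -226.] [51. 21.] 23.9 z 0.029
0.02 [  64  259   54   43 1254] rect [369. 427.] [110.  61.] 63.8 z 0.034
0.02 [496 266  17  29 125] rect [ 373. -552.] [28. 67.] 86.4 z 0.03
0.185 [  0  94  42 128 872] rect [615. 510.] [ 46. 280.] 81.3 z 0.197
0.185 [ 525  117   33   55 1225] rect [ 651. -573.] [119.  54.] 0.1 z 0.199
0.185 [  97  137  191   34 4564] rect [628. 166.] [ 55. 400.] 3.4 z 0.193
0.185 [552 270   8  16  79] rect [ 369. -567.] [13. 29.] 87.4 z 0.196
```

View pics/toprack.png

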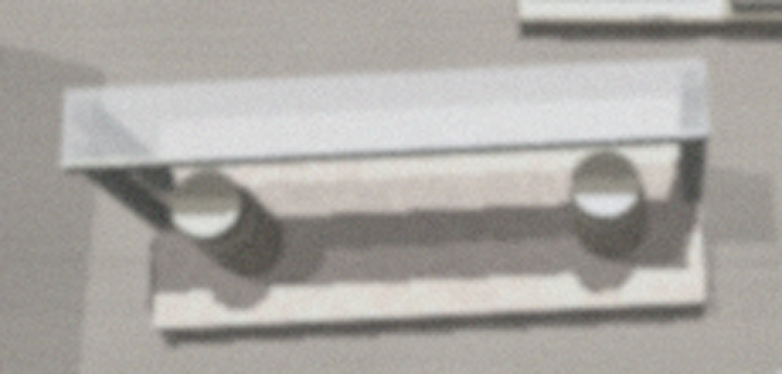

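Depth fits well: loose jars at (424,-240) and (531,-348) mm, end jars at about (587,291) and (602,31), rack yaw about 3.2°. Next I'll check reachability.

```bash
cat >> h.py <<'E'
from scipy.spatial.transform import Rotation as Ro
PSI=np.radians(3.2)
A=np.array([.424,-.240]);B=np.array([.531,-.348]);EL=np.array([.587,.2915]);ER=np.array([.6018,.031])
T1=ER+(EL-ER)/3; T2=ER+(EL-ER)*2/3
ux=np.array([np.cos(PSI),np.sin(PSI),0])
def pose(xy,z,psi=PSI,s=1,tilt=40,back=0,H=.062):
    """TCP pose: grasp point at height z+H over jar base z at xy, withdrawn along the tool by back"""
    t=np.radians(tilt); a=np.array([np.sin(t)*np.cos(psi),np.sin(t)*np.sin(psi),-np.cos(t)])
    y=s*np.array([-np.sin(psi),np.cos(psi),0]); q=Ro.from_matrix(np.c_[np.cross(y,a),y,a]).as_quat()[[3,0,1,2]]
    return np.r_[xy,z+H]-a*(.054+back), q
E
python3 - <<'E'
from h import *
lo=np.array([-2.96,-.34,-1.41,.24,-1.37,.17,-2.96]);hi=np.array([2.96,2.1,1.46,2.44,4.51,1.92,2.96])
for s in(1,-1):
  for nm,xy,z,psi,b in [("A",A,0,PSI,0),("A+",A,0,PSI,.09),("Aup",A,.13,PSI,0),("A-30",A,0,-.5,0),("A-30b",A,0,-.5,.09),("A-30up",A,.13,-.5,0),("B",B,0,PSI,0),("B+",B,0,PSI,.09),("Bup",B,.13,PSI,0),("B-33",B,0,-.58,0),
    ("T1",T1,.03,PSI,0),("T1f",T1-.15*ux[:2],.06,PSI,0),("T2",T2,.03,PSI,0),("T2f",T2-.15*ux[:2],.06,PSI,0),("T2fu",T2-.15*ux[:2],.13,PSI,0)]:
    q=kin.inverse_kinematics(*pose(xy,z,psi,s,back=b)); print(s,nm,None if q is None else (np.round(q,2),round(float(min((q-lo).min(),(hi-q).min())),2)))
E
```

```text
1 A None
1 A+ None
1 Aup (array([ 1.66,  0.3 , -1.1 ,  2.37, -1.13,  0.19, -2.92]), 0.02)
1 A-30 None
1 A-30b None
1 A-30up None
1 B (array([ 1.57,  0.99, -1.17,  2.1 ,  1.65,  0.33,  0.95]), 0.16)
1 B+ (array([ 1.73,  0.79, -1.22,  2.16,  1.06,  0.24,  1.47]), 0.07)
1 Bup (array([ 1.57,  0.62, -1.13,  2.05,  0.42,  0.24,  1.94]), 0.07)
1 B-33 (array([ 1.37,  0.95, -1.19,  2.21,  2.11,  0.87, -0.2 ]), 0.22)
1 T1 (array([ 0.54,  0.83, -1.19,  2.26,  2.01,  0.92, -0.36]), 0.18)
1 T1f None
1 T2 (array([ 0.31,  0.84, -1.16,  2.21,  1.93,  1.02, -0.44]), 0.23)
1 T2f None
1 T2fu None
-1 A None
-1 A+ None
-1 Aup (array([ 1.66,  0.3 , -1.1 ,  2.37, -1.13,  0.19,  0.22]), 0.02)
-1 A-30 None
-1 A-30b None
-1 A-30up None
-1 B (array([ 1.57,  0.99, -1.17,  2.1 ,  1.65,  0.33, -2.19]), 0.16)
-1 B+ (array([ 1.37,  0.52, -0.7 ,  2.18, -1.19,  0.2 ,  0.44]), 0.03)
-1 Bup (array([ 1.13,  0.4 , -0.52,  2.08, -0.98,  0.31,  0.07]), 0.14)
-1 B-33 (array([ 0.92,  0.62, -0.58,  2.24,  2.38,  0.5 ,  2.37]), 0.2)
-1 T1 (array([-0.09,  0.49, -0.38,  2.3 ,  2.24,  0.48,  2.24]), 0.14)
-1 T1f None
-1 T2 (array([-0.61,  0.49,  0.02,  2.26,  2.16,  0.4 ,  2.07]), 0.18)
-1 T2f None
-1 T2fu None
```

Run:
```python
from h import *
ok=lambda *a,**k: kin.inverse_kinematics(*pose(*a,**k)) is not None
for tilt in(35,40):
  print("tilt",tilt)
  for nm,J in(("A",A),("B",B)):
    for z,b in((0,0),(0,.08),(.06,0),(.13,0)):
      print(nm,z,b,[d for d in range(-180,180,15) if ok(J,z,np.radians(d),-1,tilt,b) or ok(J,z,np.radians(d),1,tilt,b)])
  for dx in(0,.02,.03,.04,.05,.06,.08):
    print("dx",dx,[(nm,int(s),[z for z in(.03,.04,.08,.12,.16) if ok(T-dx*ux[:2],z,PSI,s,tilt)]) for nm,T in(("T1",T1),("T2",T2)) for s in(1,-1)])
  for b in (.02,.04,.06,.08):print("back",b,[ok(T,.03,PSI,s,tilt,b) for T in(T1,T2) for s in(1,-1)])
```

```text
tilt 35
A 0 0 [-180, -165, -150, -135, -120, -105, -90, -75, 15, 30, 45, 60, 75, 90, 105, 120, 135, 150, 165]
A 0 0.08 [-180, -165, -150, -135, -120, -105, -90, -75, 15, 30, 45, 60, 75, 90, 105, 120, 135, 150, 165]
A 0.06 0 [-180, -165, -150, -135, -120, -105, -90, -75, -60, 15, 30, 45, 60, 75, 90, 105, 120, 135, 150, 165]
A 0.13 0 [-180, -165, -150, -135, -120, -105, -90, -75, -60, -45, -30, 0, 15, 30, 45, 60, 75, 90, 105, 120, 135, 150, 165]
B 0 0 [-180, -165, -150, -135, -120, -105, -90, -75, -60, -45, -30, -15, 0, 15, 30, 45, 60, 75, 90, 105, 120, 135, 150, 165]
B 0 0.08 [-180, -165, -150, -135, -120, -105, -90, -75, -60, -45, -30, -15, 0, 15, 30, 45, 60, 75, 90, 105, 120, 135, 150, 165]
B 0.06 0 [-180, -165, -150, -135, -120, -105, -90, -75, -60, -45, -30, -15, 0, 15, 30, 45, 60, 75, 90, 105, 120, 135, 150, 165]
B 0.13 0 [-180, -165, -150, -135, -120, -105, -90, -75, -60, -45, -30, -15, 0, 15, 30, 45, 60, 75, 90, 105, 120, 135, 150, 165]
dx 0 [('T1', 1, [0.03, 0.04, 0.08, 0.12, 0.16]), ('T1', -1, [0.03, 0.04, 0.08, 0.16]), ('T2', 1, [0.03, 0.04, 0.08, 0.12, 0.16]), ('T2', -1, [0
[... 2835 characters left out ...]
, 0.12, 0.16]), ('T2', -1, [0.03, 0.04, 0.08, 0.12, 0.16])]
dx 0.05 [('T1', 1, [0.03, 0.04, 0.08, 0.12, 0.16]), ('T1', -1, [0.03, 0.04, 0.08, 0.12, 0.16]), ('T2', 1, [0.03, 0.04, 0.08, 0.12, 0.16]), ('T2', -1, [0.03, 0.04, 0.08, 0.12, 0.16])]
dx 0.06 [('T1', 1, [0.04, 0.08, 0.12, 0.16]), ('T1', -1, [0.04, 0.08, 0.12, 0.16]), ('T2', 1, [0.03, 0.04, 0.08, 0.12, 0.16]), ('T2', -1, [0.03, 0.04, 0.08, 0.12, 0.16])]
dx 0.08 [('T1', 1, [0.12, 0.16]), ('T1', -1, [0.12, 0.16]), ('T2', 1, [0.03, 0.04, 0.08, 0.12, 0.16]), ('T2', -1, [0.03, 0.04, 0.08, 0.12, 0.16])]
back 0.02 [True, True, True, True]
back 0.04 [True, True, True, True]
back 0.06 [True, True, True, True]
back 0.08 [True, True, True, True]
```

```bash
cat > pick.py <<'E'
from h import *
def st(m):
    s=env.get_state(); print(m,"t",round(s["time"],2),np.round(s["tcp_pos"],3),np.round(s["qpos"],2),"open",round(s["opening"],4),"gf",round(float(np.max(s["gripper_force"])),1),"F",np.round(s["force"],1))
def pick(J,psi,s):
    env.reach(*pose(J,0,psi,s,back=.15)); st("pre")
    env.movel(pose(J,0,psi,s,back=.07)[0],.2); 
    print("hit",env.movel(pose(J,0,psi,s)[0],.08,stop_force=8)); st("at")
    env.grip(.03,40); st("gripped")
    env.movel(pose(J,.02,psi,s)[0],.08); env.movel(pose(J,.15,psi,s)[0],.2); st("lift")
E
python3 - <<'E'
from pick import *
try: pick(A,np.radians(45),-1)
except env.PlanningError as e: print("PE",e); st("x")
p,_=camera("top"); cv2.imwrite("pics/t1.png",p)
for s in(1,-1):
  for z,dx in((.15,.06),(.04,.05),(.03,0)):
    q=kin.inverse_kinematics(*pose(T2-dx*ux[:2],z,PSI,s)); print(s,z,q if q is None else np.round(q,2))
E
```

```text
pre t 1.48 [ 0.331 -0.334  0.219] [ 1.34  0.42 -0.42  2.07 -0.67  0.93  0.64] open 0.0855 gf 0.0 F [0.8 0.3 0.3]
hit False
at t 3.05 [ 0.399 -0.265  0.104] [ 1.22  0.64 -0.52  2.16 -0.8   0.57  0.73] open 0.0853 gf 0.0 F [-0.2  1.6  0.1]
gripped t 3.47 [ 0.4   -0.265  0.104] [ 1.22  0.64 -0.52  2.16 -0.8   0.57  0.73] open 0.0507 gf 41.8 F [-2.2 -1.   6.3]
lift t 4.67 [ 0.399 -0.264  0.252] [ 1.21  0.34 -0.49  2.1  -0.74  0.86  0.49] open 0.0506 gf 41.8 F [ 0.2 -0.9 -2.7]
1 0.15 [-0.39  0.18 -0.32  2.3   1.44  0.45 -0.34]
1 0.04 [ 0.3   0.77 -1.19  2.3   1.9   1.03 -0.54]
1 0.03 [ 0.2   0.72 -0.99  2.21  1.92  0.88 -0.53]
-1 0.15 [-0.7   0.17  0.02  2.32  1.42  0.39  2.8 ]
-1 0.04 [ 0.3   0.77 -1.19  2.3   1.9   1.03  2.6 ]
-1 0.03 [ 0.2   0.72 -0.99  2.21  1.92  0.88  2.61]
```

```bash
cat > chain.py <<'E'
from pick import *
def carry(x0,p0,x1,p1,s,z=.15,n=8,dry=False):
    for i in range(1,n+1):
        f=i/n; P,q=pose(x0+(x1-x0)*f,z,p0+(p1-p0)*f,s)
        try: env.movel(P,.25,rot=q)
        except env.PlanningError as e:
            k=kin.inverse_kinematics(P,q); print(i,"PE",str(e)[:80],None if k is None else np.round(k,2)); st("stop"); return False
    st("carried"); return True
E
python3 - <<'E'
from chain import *
carry(A,np.radians(45),T2-.06*ux[:2],PSI,-1)
E
```

```text
5 PE the arm cannot follow that straight line within its joint ranges None
stop t 6.45 [ 0.447 -0.035  0.253] [ 1.09  0.14 -0.98  2.4  -1.36  0.24  0.28] open 0.0511 gf 41.9 F [ 0.5 -0.  -1.4]
```

```bash
cat > fk.py <<'E'
from chain import *
import itertools,os
def frames(q,sg):
    R=np.eye(3);out=[R]
    for i in range(7):
        v=np.zeros(3); v[2 if i%2==0 else 1]=sg[i]*q[i]; R=R@Ro.from_rotvec(v).as_matrix(); out.append(R)
    return out
def quat(q): return Ro.from_quat(np.array(q)[[1,2,3,0]]).as_matrix()
def fit():
    D=[]
    for J in(A,B,T1,T2,(T1+T2)/2):
        for z in(.03,.1,.16):
            for d in(0,45,100):
                for s in(1,-1):
                    P,Q=pose(J,z,np.radians(d),s); k=kin.inverse_kinematics(P,Q)
                    if k is not None: D.append((np.array(k),P,quat(Q)))
    best=None
    for sg in itertools.product((1,-1),repeat=7):
        Rt=np.mean([frames(k,sg)[-1].T@R for k,P,R in D],0); sc=np.linalg.norm(Rt)
        if best is None or sc>best[0]: best=(sc,sg,Rt)
    sc,sg,Rt=best
    M=np.vstack([np.hstack(frames(k,sg)) for k,P,R in D]); y=np.concatenate([P for k,P,R in D])
    L,*_=np.linalg.lstsq(M,y,rcond=None); print(len(D),"rot score",sc/3**.5,"pos err",abs(M@L-y).max(),sg)
    return sg,Rt,L
if not os.path.exists("fk.npz"):
    sg,Rt,L=fit(); np.savez("fk.npz",sg=sg,Rt=Rt,L=L)
_f=np.load("fk.npz"); SG,RT,LL=_f["sg"],_f["Rt"],_f["L"]
def fk(q): F=frames(q,SG); return np.hstack(F)@LL, F[-1]@RT
def tiltcheck(q0,q1):
    R0=fk(q0)[1]; ax=R0.T@[0,0,1]; W=[fk(q0+(q1-q0)*f) for f in np.linspace(0,1,30)]
    return max(np.degrees(np.arccos(min(1,(R@ax)[2]))) for p,R in W), [p for p,R in W]
E
python3 - <<'E'
from fk import *
q0=np.array(env.get_state()["qpos"]); print(fk(q0)[0],env.get_state()["tcp_pos"])
for xy,z in((np.array([.48,-.04]),.15),(np.array([.48,-.04]),.2),(np.array([.52,.1]),.15),(T2-.06*ux[:2],.15),(T1-.06*ux[:2],.15)):
  for psi in(0.056,.35,-.2):
   for s in(1,-1):
    k=kin.inverse_kinematics(*pose(xy,z,psi,s))
    if k is None: continue
    t,W=tiltcheck(q0,np.array(k)); W=np.array(W); print(np.round(xy,2),z,psi,s,np.round(k,2),"tilt",round(t),W.min(0).round(2),W.max(0).round(2))
E
```

```text
85 rot score 1.0 pos err 8.205602863853301e-11 (-1, 1, -1, 1, -1, 1, -1)
[ 0.44663108 -0.03519618  0.25337238] [ 0.44663108 -0.03519618  0.25337238]
[ 0.48 -0.04] 0.15 0.35 -1 [ 1.18  0.16 -1.05  2.4  -1.36  0.2   0.25] tilt 0 [ 0.45 -0.05  0.25] [ 0.45 -0.04  0.25]
[ 0.48 -0.04] 0.2 0.056 -1 [ 1.32 -0.11 -1.21  2.39 -1.13  0.21 -0.39] tilt 0 [ 0.45 -0.04  0.25] [ 0.45 -0.04  0.3 ]
[ 0.48 -0.04] 0.2 0.35 -1 [ 1.02 -0.02 -0.83  2.36 -1.13  0.39 -0.04] tilt 0 [ 0.45 -0.05  0.25] [ 0.45 -0.04  0.3 ]
[ 0.48 -0.04] 0.2 -0.2 1 [ 0.69 -0.09 -0.83  2.41  0.9   0.21  0.38] tilt 80 [ 0.42 -0.04  0.25] [ 0.45 -0.03  0.3 ]
[0.52 0.1 ] 0.15 0.056 1 [-0.14  0.1  -0.32  2.4   1.62  0.29 -0.35] tilt 80 [ 0.41 -0.04  0.21] [0.49 0.1  0.25]
[0.52 0.1 ] 0.15 0.056 -1 [ 0.49  0.19 -0.99  2.37  1.61  0.4   2.86] tilt 60 [ 0.4  -0.04  0.21] [0.49 0.1  0.25]
[0.52 0.1 ] 0.15 0.35 1 [ 0.9   0.3  -1.28  2.35  1.67  0.23  0.07] tilt 80 [ 0.42 -0.04  0.22] [0.49 0.09 0.25]
[0.52 0.1 ] 0.15 -0.2 1 [-0.17  0.15 -0.44  2.35  1.38  0.54 -0.41] tilt 80 [ 0.39 -0.04  0.2 ] [0.49 0.11 0.25]
[0.52 0.1 ] 0.15 -0.2 -1 [
[... 753 characters left out ...]
 [0.5  0.21 0.25]
[0.54 0.11] 0.15 0.056 1 [-0.58  0.11  0.12  2.38  1.61  0.25 -0.37] tilt 80 [ 0.42 -0.04  0.21] [0.5  0.11 0.25]
[0.54 0.11] 0.15 0.056 -1 [ 0.08  0.16 -0.59  2.34  1.58  0.35  2.84] tilt 61 [ 0.42 -0.04  0.21] [0.5  0.11 0.25]
[0.54 0.11] 0.15 0.35 1 [ 0.74  0.29 -1.15  2.32  1.67  0.23  0.04] tilt 80 [ 0.43 -0.04  0.22] [0.5  0.1  0.25]
[0.54 0.11] 0.15 0.35 -1 [-1.09  0.14  0.87  2.42  4.31  0.17  0.43] tilt 71 [ 0.42 -0.09  0.2 ] [0.53 0.1  0.26]
[0.54 0.11] 0.15 -0.2 1 [-0.27  0.17 -0.34  2.31  1.36  0.55 -0.4 ] tilt 80 [ 0.4  -0.04  0.2 ] [0.5  0.12 0.25]
[0.54 0.11] 0.15 -0.2 -1 [-1.36  0.2   0.88  2.37  1.26  0.31  2.81] tilt 58 [ 0.43 -0.04  0.18] [0.5  0.12 0.25]
```

```bash
cat > plan.py <<'E'
from fk import *
from scipy.optimize import least_squares
LO=np.array([-2.96,-.34,-1.41,.24,-1.37,.17,-2.96])+.02;HI=np.array([2.96,2.1,1.46,2.44,4.51,1.92,2.96])-.02
MID=np.array([0,.5,0,1.6,0,1.,0])
def ik(P,Q,q0,w=.003):
    R=quat(Q)
    def f(q):
        p,r=fk(q); return np.r_[(p-P)*10,Ro.from_matrix(r@R.T).as_rotvec()*3,w*(q-q0),w*.3*(q-MID)*[0,0,1,1,0,2,0]]
    s=least_squares(f,np.clip(q0,LO,HI),bounds=(LO,HI)); return s.x,np.linalg.norm(s.fun[:6])
def track(keys,q0,n=12):
    """keys: list of (xy,z,psi,s) ; jar-upright path; returns joint knots or None"""
    out=[q0]; q=q0
    for a,b in zip(keys[:-1],keys[1:]):
        for f in np.linspace(0,1,n+1)[1:]:
            xy,z,psi=[np.array(a[i])+(np.array(b[i])-np.array(a[i]))*f for i in range(3)]
            qn,r=ik(*pose(xy,float(z),float(psi),a[3]),q)
            if r>.02 or abs(qn-q).max()>.6: print("fail",np.round(xy,3),z,psi,"res",round(r,3),np.round(qn-q,2),np.round(qn,2)); return None
            q=qn; out.append(q)
    print("ok",np.round(q,2)); return out
E
python3 - <<'E'
from plan import *
q0=np.array(env.get_state()["qpos"]); c=A+(T2-.06*ux[:2]-A)*.5; p=np.radians(45)*.5+PSI*.5
G=T2-.06*ux[:2]
for r in(.48,.52,.56,.6):
  for zz in(.22,.3,.36):
    def X(az): a=np.radians(az); return r*np.array([np.cos(a),np.sin(a)])
    print(r,zz,end=" "); track([(c,.15,p,-1),(X(0),zz,np.radians(15),-1),(X(20),zz,np.radians(20),-1),(X(20),zz,PSI,-1),(G,.15,PSI,-1),(T2-.05*ux[:2],.04,PSI,-1),(T2,.03,PSI,-1)],q0,8)
E
```

```text
0.48 0.22 fail [0.461 0.169] 0.21125 0.05585053606381855 res 0.0 [-0.14  0.22 -0.02 -0.01  0.95  0.11 -0.93] [ 0.8  -0.1  -1.39  2.34  0.88  0.33 -2.91]
0.48 0.3 fail [0.492 0.183] 0.22499999999999998 0.05585053606381855 res 0.047 [-0.36  0.16  0.24  0.01  0.4   0.11 -0.38] [ 0.5   0.   -1.15  2.26  0.94  0.45 -2.94]
0.48 0.36 fail [0.502 0.187] 0.22874999999999998 0.05585053606381855 res 0.047 [-0.01  0.07 -0.01  0.01  0.14 -0.01 -0.13] [ 0.07  0.   -0.75  2.25  0.93  0.47 -2.94]
0.52 0.22 fail [0.493 0.156] 0.22 0.33815754257390135 res 0.043 [-0.05 -0.01  0.   -0.01  0.11 -0.   -0.15] [ 1.07 -0.11 -1.39  2.3  -0.55  0.19 -1.09]
0.52 0.3 fail [0.499 0.184] 0.2625 0.05585053606381855 res 0.0 [-0.12  0.2  -0.04  0.02  0.68  0.03 -0.65] [ 0.85 -0.11 -1.39  2.2   0.59  0.4  -2.57]
0.52 0.36 fail [0.516 0.193] 0.22874999999999998 0.05585053606381855 res 0.05 [-1.2  -0.02  1.16  0.06  0.04 -0.02 -0.09] [-0.5   0.   -0.17  2.25  0.92  0.48 -2.94]
0.56 0.22 fail [0.547 0.072] 0.22 0.2945243112740431 res 0.044 [ 0.16  0.   -0.22 -0.01  0.17  0.   -0.21] [ 0.04  0.01 -0.25  2.27 -0.31  0.19 -1.2 ]
0.56 0.3 fail [0.529 0.196] 0.22499999999999998 0.05585053606381855 res 0.046 [-1.37 -0.06  1.38  0.08 -0.02 -0.06 -0.  ] [-1.19 -0.    0.53  2.27  0.94  0.46 -2.94]
0.56 0.36 fail [0.528 0.194] 0.3075 0.05585053606381855 res 0.0 [-0.19  0.22 -0.01  0.04  0.65  0.01 -0.61] [ 0.86 -0.09 -1.39  2.08  0.49  0.5  -2.44]
0.6 0.22 fail [0.586 0.077] 0.22 0.2945243112740431 res 0.0 [-0.69 -0.02  0.67  0.04 -0.07  0.    0.04] [-0.95  0.05  0.79  2.26 -0.61  0.19 -0.89]
0.6 0.3 fail [0.548 0.203] 0.22499999999999998 0.05585053606381855 res 0.0 [-1.06 -0.03  1.1   0.09 -0.   -0.08 -0.02] [-1.29  0.04  0.67  2.24  0.94  0.42 -2.94]
0.6 0.36 fail [0.544 0.203] 0.22874999999999998 0.05585053606381855 res 0.001 [-1.23 -0.03  1.26  0.1   0.04 -0.09 -0.06] [-1.31  0.02  0.67  2.25  0.94  0.44 -2.94]
```

Run:
```python
from plan import *
q0=np.array(env.get_state()["qpos"]); c=A+(T2-.06*ux[:2]-A)*.5; p=np.radians(45)*.5+PSI*.5
for C in([.46,.03],[.45,.0],[.44,.04],[.43,-.01]):
  for ps in(45,60,80):
    C=np.array(C); a=np.radians(ps); print("down",C,ps,end=" "); track([(c,.15,p,-1),(C,.12,a,-1),(C,.0,a,-1),(C,.2,a,-1)],q0,6)
seed=np.array([-.2,.2,-.42,2.25,1.3,.6,-.43])
G=T2-.06*ux[:2]; G1=T1-.06*ux[:2]
for C in([.46,.03],[.45,.0],[.44,.04]):
  for ps in(-30,-50,-70):
    C=np.array(C); a=np.radians(ps); qs,r=ik(*pose(C,.2,a,1),seed,1e-3); print("up",C,ps,round(r,3),np.round(qs,2),end=" ")
    if r<.02: track([(C,.2,a,1),(C,.0,a,1),(C,.15,a,1),(G,.15,PSI,1),(T2-.05*ux[:2],.04,PSI,1),(T2,.03,PSI,1)],qs,8)
for ps in(-30,-50,-70):
    a=np.radians(ps); qs,r=ik(*pose(B,.2,a,1),seed,1e-3); print("B",ps,round(r,3),np.round(qs,2),end=" ")
    if r<.02: track([(B,.2,a,1),(B,.0,a,1),(B,.15,a,1),(G1-[.0,.15],.16,(a+PSI)/2,1),(G1,.15,PSI,1),(T1-.05*ux[:2],.04,PSI,1),(T1,.03,PSI,1)],qs,8)
```

```text
down [0.46 0.03] 45 fail [0.46 0.03] 0.06 0.7853981633974483 res 0.075 [-0.02  0.05  0.02 -0.   -0.   -0.02  0.03] [ 0.99  0.47 -0.95  2.4  -1.35  0.19  0.7 ]
down [0.46 0.03] 60 ok [ 0.48  0.1  -0.28  2.24 -0.95  0.81  0.36]
down [0.46 0.03] 80 ok [ 0.48  0.21 -0.27  2.1  -0.78  1.02  0.52]
down [0.45 0.  ] 45 fail [0.45 0.  ] 0.04000000000000001 0.7853981633974483 res 0.068 [-0.01  0.06  0.01 -0.01 -0.   -0.03  0.04] [ 1.06  0.53 -0.93  2.41 -1.35  0.19  0.81]
down [0.45 0.  ] 60 ok [ 0.46  0.09 -0.18  2.24 -0.93  0.87  0.42]
down [0.45 0.  ] 80 ok [ 0.55  0.21 -0.28  2.1  -0.75  1.06  0.55]
down [0.44 0.04] 45 fail [0.44 0.04] 0.1 0.7853981633974483 res 0.054 [-0.02  0.09 -0.01  0.    0.12 -0.08 -0.09] [ 1.2   0.41 -1.2   2.42 -0.92  0.19  0.21]
down [0.44 0.04] 60 ok [ 0.57  0.06 -0.38  2.28 -0.96  0.8   0.36]
down [0.44 0.04] 80 ok [ 0.47  0.17 -0.28  2.15 -0.79  1.01  0.53]
down [ 0.43 -0.01] 45 fail [ 0.43 -0.01] 0.08 0.7853981633974483 res 0.026 [ 0.12  0.17 -0.18  0.    0.41 -0.15 -0.36] [ 1.33  0.52 -1.2   2.42 -0.67  0.19  0.13]
down [ 0.43 -0.01] 60 ok [ 0.52  0.07 -0.19 
[... 1028 characters left out ...]
.98  0.77 -0.34] fail [0.44 0.04] 0.15000000000000002 -0.5235987755982988 res 0.0 [ 0.61  0.17 -0.66  0.    0.18  0.11 -0.16] [ 0.51  0.17 -1.22  2.42  1.25  0.86 -0.61]
up [0.44 0.04] -50 0.0 [-0.27  0.07 -0.46  2.28  0.88  1.04 -0.59] ok [-0.19  0.53 -0.49  2.24  1.98  0.59 -0.77]
up [0.44 0.04] -70 0.0 [-0.32  0.19 -0.4   2.14  0.76  1.25 -0.79] ok [-0.21  0.53 -0.46  2.24  1.98  0.58 -0.78]
B -30 0.0 [ 0.96  0.21 -0.55  2.13  0.85  0.2   0.72] ok [ 0.35  0.65 -0.92  2.27  2.05  0.72 -0.54]
B -50 0.0 [ 0.39  0.19 -0.08  2.13  1.08  0.42  0.08] ok [ 0.19  0.57 -0.72  2.28  2.1   0.61 -0.67]
B -70 0.0 [ 0.28  0.25 -0.08  2.04  1.02  0.72 -0.21] ok [ 0.14  0.55 -0.65  2.28  2.13  0.58 -0.72]
```

```bash
cat >> plan.py <<'E'
def run(ks):
    for k in ks[1:]: env.goto_joints([float(v) for v in k])
def qn(): return np.array(env.get_state()["qpos"])
C0=np.array([.45,.035])
E
python3 - <<'E'
from plan import *
c=A+(T2-.06*ux[:2]-A)*.5; p=np.radians(45)*.5+PSI*.5; a=np.radians(65)
ks=track([(c,.15,p,-1),(C0,.12,a,-1),(C0,.012,a,-1)],qn(),4)
if ks:
    run(ks); st("above")
    print(env.movel(pose(C0,-.006,a,-1)[0],.03,stop_force=5)); st("down")
    env.grip(.070); 
    env.movel(pose(C0,0,a,-1,back=.09)[0],.15)
    seed=np.array([-.25,.2,-.4,2.15,.85,1.1,-.65])
    b=np.radians(-60); q1,r=ik(*pose(C0,.16,b,1),seed,1e-3); print(r,np.round(q1,2))
    P,_=pose(C0,.3,a,-1); 
    try: env.movel(np.r_[env.get_state()["tcp_pos"][:2],.36],.25)
    except env.PlanningError: print("PE up")
    st("up")
    W=np.array([fk(qn()+(q1-qn())*f)[0] for f in np.linspace(0,1,9)]); print(W.round(3))
    p_,d=camera("top"); cv2.imwrite("pics/t2.png",p_); np.save("d2.npy",d)
    z=cloud("top",d); m=(z[...,2]>.095)&(z[...,2]<.112)&(abs(z[...,0]-.45)<.06)&(abs(z[...,1]-.035)<.06)
    print("jar A now", m.sum(), z[m][:,:2].min(0),z[m][:,:2].max(0))
E
```

```text
ok [ 0.73  0.56 -0.6   2.33 -1.16  0.41  0.89]
above t 8.45 [0.435 0.004 0.116] [ 0.73  0.56 -0.6   2.33 -1.16  0.42  0.89] open 0.0508 gf 42.4 F [-0.2 -0.1 -1.7]
True
down t 8.91 [0.436 0.004 0.103] [ 0.74  0.6  -0.61  2.33 -1.18  0.38  0.93] open 0.0506 gf 42.9 F [0.2 0.5 1.5]
1.2674927760265377e-07 [-0.32  0.21 -0.4   2.24  0.89  1.09 -0.78]
up t 10.88 [ 0.41  -0.048  0.358] [ 0.78  0.03 -0.42  2.16 -0.81  1.06  0.37] open 0.0703 gf 0.0 F [0.  1.  0.8]
[[ 0.41  -0.048  0.358]
 [ 0.383 -0.022  0.323]
 [ 0.36  -0.009  0.294]
 [ 0.345 -0.006  0.273]
 [ 0.342 -0.007  0.259]
 [ 0.352 -0.006  0.251]
 [ 0.374  0.003  0.25 ]
 [ 0.403  0.025  0.255]
 [ 0.433  0.065  0.263]]
jar A now 345 [0.42777368 0.01281128] [0.47411054 0.05736446]
```

View pics/t2.png

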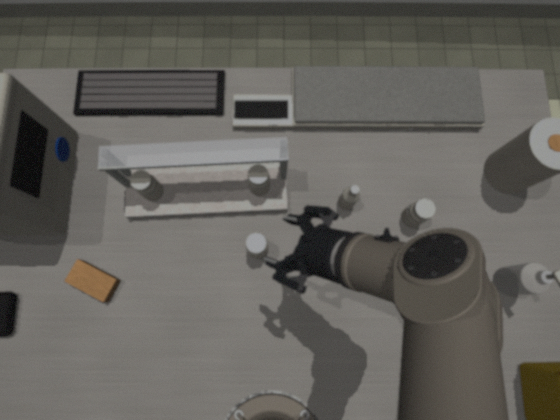

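Jar A now stands upright at (257,243) px, or (451,35) mm, with space around it, so I'll regrasp it from the other side.

```bash
cat > place.py <<'E'
from plan import *
def grab(J,b,seed):
    env.grip(.085)
    q1,r=ik(*pose(J,.02,b,1,back=.12),seed,1e-3); W=np.array([fk(qn()+(q1-qn())*f)[0] for f in np.linspace(0,1,9)]); print(r,"minz",W[:,2].min())
    env.goto_joints([float(v) for v in q1])
    env.movel(pose(J,0,b,1,back=.06)[0],.2); print("hit",env.movel(pose(J,0,b,1)[0],.08,stop_force=8))
    env.grip(.03,40); env.movel(pose(J,.02,b,1)[0],.08); env.movel(pose(J,.15,b,1)[0],.2); st("lift")
def put(keys,T):
    ks=track(keys+[(T-.06*ux[:2],.15,PSI,1),(T-.05*ux[:2],.042,PSI,1)],qn(),5)
    if not ks: return False
    run(ks); st("front")
    env.movel(pose(T,.04,PSI,1)[0],.08,stop_force=10); 
    print("touch",env.movel(pose(T,.024,PSI,1)[0],.03,stop_force=5)); st("down"); return True
E
python3 - <<'E'
from place import *
J=np.array([.451,.035]); b=np.radians(-60)
grab(J,b,np.array([-.32,.21,-.4,2.24,.89,1.09,-.78]))
if put([(J,.15,b,1)],T2): 
    p,_=camera("top"); cv2.imwrite("pics/t3.png",p)
E
```

```text
1.8879126787148398e-07 minz 0.21529174089541078
hit False
lift t 15.78 [0.433 0.065 0.252] [-0.36  0.23 -0.36  2.25  0.9   1.07 -0.8 ] open 0.0503 gf 41.7 F [-0.1 -0.2 -2.6]
ok [-0.25  0.46 -0.47  2.33  1.96  0.61 -0.84]
front t 18.4 [0.507 0.2   0.146] [-0.25  0.46 -0.47  2.33  1.96  0.6  -0.84] open 0.0506 gf 42.3 F [ 0.9 -0.4 -1.2]
touch True
down t 19.57 [0.558 0.203 0.134] [-0.23  0.52 -0.44  2.24  1.99  0.57 -0.79] open 0.0503 gf 42.6 F [1.8 0.1 2.2]
```

View pics/t3.png

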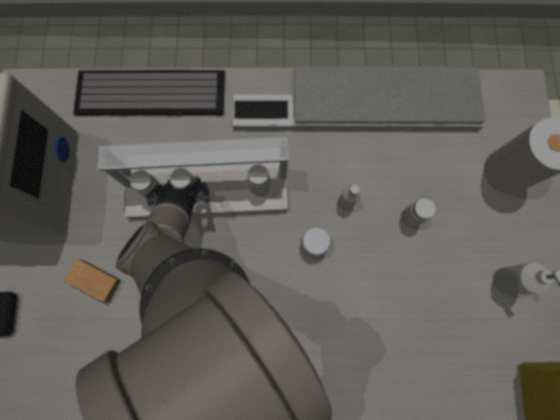

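The jar is in the gap at (181,179) px, in line with the end jars. I'll release it and take the second jar.

```bash
cat >> place.py <<'E'
def leave(T):
    env.grip(.066); env.movel(pose(T,.03,PSI,1,back=.09)[0],.12)
    s=env.get_state()["tcp_pos"]
    try: env.movel(np.r_[s[:2]-.03*ux[:2],.33],.25)
    except env.PlanningError:
        print("PE1"); env.movel(np.r_[s[:2],.31],.25)
    st("left")
def look(tag):
    for n in("scene","top"):
        p,d=camera(n); cv2.imwrite(f"pics/{n}_{tag}.png",p); P=cloud(n,d); z=P[...,2]
        m=((z>.127)&(z<.145)&(abs(P[...,0]-.59)<.06)&(P[...,1]>-.02)&(P[...,1]<.34)).astype(np.uint8)
        k,L,S,c=cv2.connectedComponentsWithStats(m)
        for i in range(1,k):
            if S[i,4]>40: q=P[L==i]; print(n,S[i,4],q[:,:2].min(0).round(3),q[:,:2].max(0).round(3),"mid",((q.min(0)+q.max(0))/2)[:2].round(3),"z",np.median(q[:,2]).round(4))
E
python3 - <<'E'
from place import *
leave(T2)
seed=np.array([.39,.19,-.08,2.13,1.08,.42,.08])
b=np.radians(-50); q1,r=ik(*pose(B,.16,b,1,back=.12),seed,1e-3)
W=np.array([fk(qn()+(q1-qn())*f)[0] for f in np.linspace(0,1,9)]); print(r,np.round(q1,2)); print(W.round(2))
look("a")
E
```

```text
left t 21.58 [0.47  0.197 0.329] [-0.26  0.01 -0.46  2.26  1.    0.5   0.1 ] open 0.0663 gf 0.0 F [-0.3  0.2  0.2]
3.0449270178107407e-07 [ 0.34 -0.01 -0.13  2.21  0.89  0.54  0.21]
[[ 0.47  0.2   0.33]
 [ 0.49  0.14  0.33]
 [ 0.51  0.09  0.34]
 [ 0.52  0.03  0.34]
 [ 0.52 -0.03  0.34]
 [ 0.51 -0.09  0.35]
 [ 0.5  -0.15  0.35]
 [ 0.48 -0.21  0.35]
 [ 0.46 -0.26  0.36]]
scene 238 [0.566 0.269] [0.605 0.316] mid [0.586 0.293] z 0.135
scene 264 [0.569 0.181] [0.61  0.228] mid [0.589 0.204] z 0.135
scene 300 [0.578 0.007] [0.619 0.054] mid [0.599 0.031] z 0.1354
top 337 [0.579 0.009] [0.623 0.054] mid [0.601 0.031] z 0.1347
top 345 [0.565 0.268] [0.611 0.314] mid [0.588 0.291] z 0.1344
top 341 [0.569 0.179] [0.614 0.224] mid [0.592 0.201] z 0.1345
```

Run:
```python
from place import *
seed=np.array([.39,.19,-.08,2.13,1.08,.42,.08]); b=np.radians(-50)
q1,_=ik(*pose(B,.16,b,1,back=.12),seed,1e-3); env.goto_joints([float(v) for v in q1])
grab(B,b,q1)
G1=T1-.06*ux[:2]
T=T1-[0,.001]
if put([(B,.15,b,1),(G1-[0.03,.15],.17,(b+PSI)/2,1)],T):
    p,_=camera("top"); cv2.imwrite("pics/t4.png",p)
```

```text
2.020839425434788e-06 minz 0.21529183134054597
hit False
lift t 27.68 [ 0.508 -0.321  0.252] [ 0.42  0.27 -0.12  2.18  1.37  0.39 -0.23] open 0.0509 gf 41.8 F [-0.9 -0.3 -2.7]
ok [ 0.09  0.46 -0.63  2.39  2.15  0.58 -0.82]
front t 32.01 [0.512 0.112 0.146] [ 0.09  0.46 -0.63  2.39  2.14  0.58 -0.82] open 0.0506 gf 42.3 F [-0.   0.2 -2.5]
touch True
down t 33.18 [0.563 0.115 0.134] [ 0.09  0.53 -0.59  2.29  2.15  0.56 -0.76] open 0.0508 gf 42.7 F [ 0.8 -0.7  1.2]
```

View pics/t4.png

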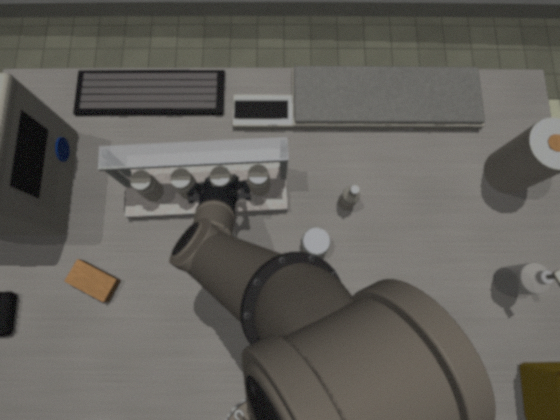

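Four jars are in a row, at (140,181), (181,179), (220,177) and (258,175) px. I'll release and check.

Run:
```python
from place import *
leave(T1-[0,.001]); env.dwell(.3); look("b")
```

```text
left t 35.6 [0.475 0.11  0.329] [ 0.05 -0.05 -0.53  2.31  0.85  0.33  0.4 ] open 0.0663 gf 0.0 F [ 0.9 -0.   0.1]
scene 234 [0.567 0.269] [0.605 0.316] mid [0.586 0.292] z 0.1346
scene 263 [0.569 0.18 ] [0.61 0.23] mid [0.59  0.205] z 0.1356
scene 285 [0.574 0.094] [0.614 0.138] mid [0.594 0.116] z 0.1351
scene 299 [0.578 0.007] [0.619 0.055] mid [0.599 0.031] z 0.1354
top 335 [0.578 0.009] [0.624 0.054] mid [0.601 0.031] z 0.1346
top 340 [0.574 0.093] [0.619 0.139] mid [0.597 0.116] z 0.1347
top 345 [0.565 0.268] [0.611 0.314] mid [0.588 0.291] z 0.1344
top 340 [0.569 0.178] [0.614 0.224] mid [0.591 0.201] z 0.1346
```

Spacings are about 85, 86 and 89 mm, all the jars are upright and on the row line, and the end jars haven't moved.

```bash
python3 -c "
from cell import job
print(job.job_done())"
```

```text
the job is handed in; nothing more can be done
None
```

I stood both loose jars upright in the gap on the rack and handed the job in at about 36 s; the last camera check showed the four jars on the row line 85–89 mm apart with the end jars unmoved, and the judge's verdict was not returned.

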